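# Put the condiment set back on its stands

## Robot

A 7-joint arm with a two-finger parallel gripper is mounted at the origin on the work surface. World frame = base frame: x ahead of the robot, y to its left, z up, the work surface at z = 0. Lengths are in m, angles in degrees, forces in N, time in s.
With the tool pointing down it reaches from about 0.425 to 0.875 m from the base axis. Payload 4.7 kg.
Tool frame: the origin (TCP) lies between the finger pads; the fingertips stand env.finger_overhang ahead of it and the grasp point (between the pads) lies 5 mm behind it (env.finger_overhang is the distance from the TCP to the fingertips, in m); z points along the fingers, y is the line along which they close (so a half turn about z gives the same grasp; the last joint's range is limited). The gripper opens to 87 mm and grips with 3 to 60 N. Pads are 19 mm wide; open, the fingers measure 117 mm over their backs; the gripper's body (75 mm by 190 mm) begins 51 mm behind the grasp point.
Start: joints at [-70.926, 18.392, -4.016, 83.108, 1.295, 78.541, -3.26], TCP at [0.204, 0.617, 0.237] pointing down, gripper open.
Joint ranges: [-163.93, 163.93], [-17.29, 119.83], [-79.2, 71.16], [3.27, 140.29], [-89.18, 269.18], [5.43, 117.66], [-154.24, 154.24]. Speed limits (degrees/s): [147.25, 147.25, 180, 180, 180, 180, 180].

## Interface

Orientations are given as [roll, pitch, yaw] about the fixed x, y, z axes, in that order (R = Rz(yaw) Ry(pitch) Rx(roll)).
In Python, from cell import telemetry, eyes, env, models gives the robot as it stands. The module is installed in compiled form; this text tells all that it offers.
- The arm moves only by the tool drive_tool, never from a script. Its arguments are lists of equal length, an entry for each row: "angular": the turn, a rotation vector about the tool's x, y, z in rad, a list of three; "delta_pos": the shift along the tool's x, y, z in cm, a list of three; "gripper": the finger opening in cm, from 0 to 8.7. A call has 1 to 20 rows; each row shifts and turns the commanded pose from where the row before left it, along the tool's axes as they then stand; what a row does not reach is not made up. A row lasts 1/10 s, in which the tool goes at most 50 mm and 8.59 degrees, less where a joint would pass 70% of its speed; a pose out of reach is approached as far as the arm can. A call with a gripper value outside its range is refused whole. The fingers move at their own pace and stop on an object; "squeeze" is the grip in N (left out, the last holds). Time passes only in rows, so rows that do not move let the fingers close. It gives the time, the measured TCP pose, the force, the opening and the grip force at its end, in the units of the state.
- telemetry.get_obs(): the state, without advancing time (a new reading comes with each control period).
- eyes.read_camera(name): name is "scene" or "top" or "wrist"; returns a dict with "pixels" (384x512x3 uint8, red, green, blue), "mtx" (3x3 intrinsics, pixels), "D" ([k1, k2, p1, p2, k3] as OpenCV has them; the pictures are not rectified), "origin" and "orientation" of the camera in the world. Camera axes: x right, y down, z forward; pixel columns grow to the right and rows downward; lengths in m; the calibration is good to about 2 mm. A picture is of the moment at which its call begins. There is no depth.
- env.sign_off(): hands the job in; it is judged then, once.
Trained networks look in a picture, given as the dict that the camera call returned (one of the last four; its "shot" number tells which), for a name from the list of things; names that differ only in an ending like _2 or _b are one class to them, and where a whole thing is asked for, a point or a joint stands for the part that bears it (a point fixed in the world has none). Each returns a list of dicts, best first, with "p" (0 to 1); they miss things now and then, are a little off and sometimes report something else, mostly with a low value. They report only what shows in the picture. A call takes as long as a camera call. They do not tell look-alikes from the thing itself.
- models.search_frame(picture, target): "centre" ([column, row] in pixels, amid what is visible of it).
- models.cut_out(picture, target): "pixels" (384x512 bool, what is visible of it) and "centre" ([column, row] in pixels, amid what is visible of it).
The state is a dict: "time_s": time; "qpos": joint angles; "joint_velocities": joint speeds; "effort": joint torques, N m; "tool_pos": TCP position; "tool_rot": TCP orientation; "force": force on the tool from outside, world axes, zero at the start; "wrist_torque": the same for the moment, N m; "grip_width": finger opening in m; "grasp_force": force on a finger pad.
Only numpy, scipy, OpenCV 4.12 (cv2) and the standard library are available. Lean on these libraries where they do the work, as an engineer would, in place of code of your own. Each camera call takes 0.05 s, during which the arm holds its last target. There are 200 camera calls.

## Task

Put each of the four white wooden-lidded containers back on the wooden stand that matches its shape and size, standing flat inside the rim and turned to fit; the small round pot has been left on the big round stand, so it must move out before the big jar goes in. They are full: keep them upright all the time. Leave the egg cup and the little glass bowl where they are.

Things in the scene. Friction and masses are not known exactly. Their poses are not given: they have to be found in the camera images.
- big_jar_mid (a point): big round jar, 56 mm diameter, 80 mm high, white ceramic with a flat pale-wood lid that fills its top 12 mm, straight sides, flat bottom, loose, 280 g give or take 40 percent. This point is at its centre, half-way up (40 mm above its underside); z is up.
- small_pot_mid (a point): small round pot, 38 mm diameter, 70 mm high, white ceramic with a flat pale-wood lid that fills its top 12 mm, straight sides, flat bottom, loose, 100 g give or take 40 percent. This point is at its centre, half-way up (35 mm above its underside); z is up. At the start it stands, wrongly, on the big round stand.
- square_tin_mid (a point): square canister, 50 x 50 mm, 76 mm high, white ceramic with a flat pale-wood lid that fills its top 12 mm, straight sides, flat bottom, loose, 260 g give or take 40 percent. This point is at its centre, half-way up (38 mm above its underside); z is up, x and y along its sides.
- oblong_tin_mid (a point): oblong box, 76 mm long (its x), 40 mm wide (its y), 56 mm high, white ceramic with a flat pale-wood lid that fills its top 12 mm, straight sides, flat bottom, loose, 220 g give or take 40 percent. This point is at its centre, half-way up (28 mm above its underside); z is up.
- big_round_stand: low fixed stand of brown wood with a rim and a grey felt floor: round, 84 mm outside, recess 72 mm across; belongs to the big jar. Outer height 12 mm, floor 6 mm thick, so a container stands 6 mm above the counter; rim 6 mm wide. Origin at the centre of its underside, on the counter; z up.
- small_round_stand: low fixed stand of brown wood with a rim and a grey felt floor: round, 66 mm outside, recess 54 mm across; belongs to the small pot. Outer height 12 mm, floor 6 mm thick, so a container stands 6 mm above the counter; rim 6 mm wide. Origin at the centre of its underside, on the counter; z up.
- square_stand: low fixed stand of brown wood with a rim and a grey felt floor: square, 78 mm outside, recess 66 x 66 mm; belongs to the square canister. Outer height 12 mm, floor 6 mm thick, so a container stands 6 mm above the counter; rim 6 mm wide. Origin at the centre of its underside, on the counter; z up, x and y along its sides.
- oblong_stand: low fixed stand of brown wood with a rim and a grey felt floor: oblong, 104 mm (its x) by 68 mm (its y) outside, recess 92 x 56 mm; belongs to the oblong box. Outer height 12 mm, floor 6 mm thick, so a container stands 6 mm above the counter; rim 6 mm wide. Origin at the centre of its underside, on the counter; z up.
- egg_cup: bystander: blue egg cup, 55 mm high, 46 mm across, loose, easily knocked. Origin at the centre of its foot.
- dip_bowl: bystander: small green glass bowl, 32 mm high, 64 mm across, loose. Origin at the centre of its underside.
Mind the look-alikes: they are no part of the job. What is shaped like the part that bears small_pot_mid but orange or pink is not meant. What is shaped like the part that bears oblong_tin_mid but pink is not meant.

How it is judged:
By the outcome, as a careful person would: the job done as asked, in the order asked, and still so for the second after the job is handed in, with the robot touching nothing.
It also fails if it takes over 118 s, if anything falls off the work surface, if the arm or the gripper's body presses on something with over 40 N, if the wrist force passes 120 N, or if a joint passes its speed limit or range.

## Working session

There is one attempt and no reset: what is moved stays moved. The work goes in short steps, Python scripts to look and compute and a tool call to move; the robot and the scene stay as the last step left them, time stands still between calls to the robot, and variables do not carry over. Pictures are saved under pics/ and viewed, at most 14 in all, crops included, and the job is handed in when it is done.

Besides the shell and the picture viewer there is one more tool, called after ">>>" as name(argument=value, ...) on one line, values as JSON. drive_tool: Moves the arm, as the interface text tells. Its arguments: {"type":"object","properties":{"angular":{"type":"array","items":{"type":"array","items":{"type":"number"}}},"delta_pos":{"type":"array","items":{"type":"array","items":{"type":"number"}}},"gripper":{"type":"array","items":{"type":"number"}},"squeeze":{"type":"number"}},"required":["angular","delta_pos","gripper"]}

```bash
mkdir -p pics
cat > h.py <<'E'
import numpy as np, cv2
from scipy.spatial.transform import Rotation as R
from cell import telemetry, eyes, env, models
def rot(o):
    o=np.array(o,float)
    if o.shape==(3,3): return o
    if o.size==4: return R.from_quat(o).as_matrix()
    return R.from_euler('xyz',o,degrees=True).as_matrix()
def px2w(c,pts,z):
    u=cv2.undistortPoints(np.array(pts,float).reshape(-1,1,2),np.array(c['mtx']),np.array(c['D'])).reshape(-1,2)
    d=np.c_[u,np.ones(len(u))]@rot(c['orientation']).T; o=np.array(c['origin'])
    return o+d*((z-o[2])/d[:,2])[:,None]
def w2px(c,P):
    Rm=rot(c['orientation']).T; t=-Rm@np.array(c['origin'])
    return cv2.projectPoints(np.array(P,float).reshape(-1,1,3),cv2.Rodrigues(Rm)[0],t,np.array(c['mtx']),np.array(c['D']))[0].reshape(-1,2)
def save(c,name,crop=None,s=1):
    im=c['pixels'][:,:,::-1]
    if crop: im=im[crop[1]:crop[3],crop[0]:crop[2]]
    cv2.imwrite('pics/'+name+'.png',cv2.resize(im,None,fx=s,fy=s,interpolation=cv2.INTER_CUBIC))
E
python3 - <<'E'
from h import *
print(env.finger_overhang); print(telemetry.get_obs())
a=eyes.read_camera('scene');b=eyes.read_camera('top');
for c in(a,b): print(c['origin'],c['orientation'],c['mtx'],c['shot'])
save(b,'top0',s=1.5);save(a,'scene0',s=1.5)
for n in ['big_jar_mid','small_pot_mid','square_tin_mid','oblong_tin_mid','big_round_stand','small_round_stand','square_stand','oblong_stand','egg_cup','dip_bowl']:
    for l,c in(('s',a),('t',b)):
        print(n,l,[(np.round(r['centre']).tolist(),round(r['p'],2)) for r in models.search_frame(c,n)][:5])
E
```

```text
0.014
{'time_s': 0.0, 'qpos': array([-70.9258582 ,  18.44098982,  -4.01769152,  83.17539232,
         1.29577863,  78.5399307 ,  -3.26146147]), 'joint_velocities': array([ 0.01640549,  0.02149283, -0.06093852,  0.03066814,  0.12484064,
       -0.01428502, -0.0153198 ]), 'effort': array([-5.91866155e-04, -4.91303337e+01, -4.03946433e-01, -3.12530279e+01,
       -6.37592515e-02,  4.38487914e-02,  1.87615096e-04]), 'tool_pos': array([0.20359583, 0.61673627, 0.23543561]), 'tool_rot': array([-1.79888984e+02,  5.79416307e-03,  1.61736368e+02]), 'force': array([-0.55206591, -0.10155729,  0.65596928]), 'wrist_torque': array([-0.01408455, -0.04068383, -0.03055848]), 'grasp_force': 0.0, 'grip_width': 0.08716934503652199}
[ 1.17587956 -0.76465458  0.80089731] [-126.49940093    1.28750102   38.18661449] [[467.4058662    0.         263.30099253]
 [  0.         467.4058662  195.4128987 ]
 [  0.           0.           1.        ]] 1
[ 0.27492209 -0.01930277  1.37479951] [-1.67808781e+02 -3.51946466e-02 -8.83471881e+01] [[457.95381615   0.         256.43992883]
 [  0.         457.95381615 193.987190
[... 417 characters left out ...]
]
square_tin_mid t [([259.0, 214.0], 0.68), ([215.0, 169.0], 0.16)]
oblong_tin_mid s [([129.0, 288.0], 0.89), ([103.0, 257.0], 0.86)]
oblong_tin_mid t [([385.0, 222.0], 0.97), ([377.0, 268.0], 0.95)]
big_round_stand s [([322.0, 202.0], 0.67)]
big_round_stand t [([212.0, 173.0], 0.81)]
small_round_stand s [([258.0, 256.0], 0.73)]
small_round_stand t [([295.0, 178.0], 0.89)]
square_stand s [([275.0, 170.0], 0.55)]
square_stand t [([187.0, 230.0], 0.9)]
oblong_stand s [([320.0, 151.0], 0.74)]
oblong_stand t [([130.0, 213.0], 0.64), ([384.0, 219.0], 0.56)]
egg_cup s [([298.0, 225.0], 0.86)]
egg_cup t [([254.0, 158.0], 0.68)]
dip_bowl s [([338.0, 170.0], 0.69)]
dip_bowl t [([159.0, 178.0], 0.59)]
```

View pics/top0.png

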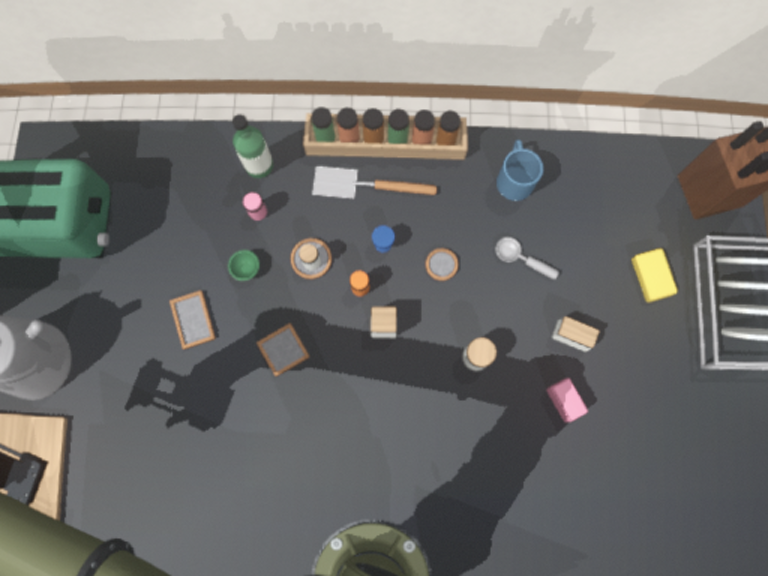

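View pics/scene0.png

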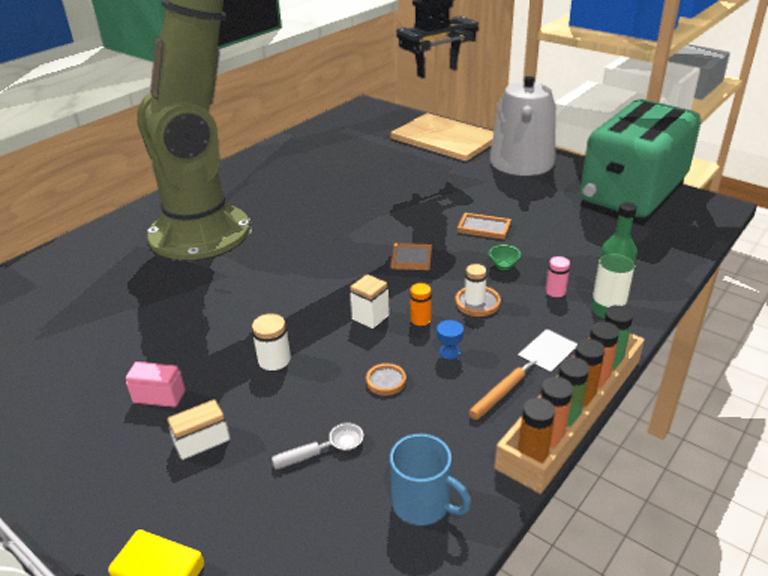

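The top view (384x512 pixel scale) shows several candidates:
- **Pots:** white at (205,169), orange at (240,189) and pink at (170,137). The white wood-lidded one standing on the big stand fits.
- **Oblong boxes:** white with a wooden lid at (386,221) and pink at (378,267). The white one fits.
- **Square tin and big jar:** tin at (256,211), jar at (320,235).
- **Stands:** big round (207,172), small round (295,176), square (189,232), oblong (128,213).

I'll confirm with a crop and fit the shapes to the masks.

```bash
cat >> h.py <<'E'
DIM={'big_jar_mid':('c',.056,.056,.080),'small_pot_mid':('c',.038,.038,.070),'square_tin_mid':('b',.05,.05,.076),'oblong_tin_mid':('b',.076,.04,.056),
'big_round_stand':('c',.084,.084,.012),'small_round_stand':('c',.066,.066,.012),'square_stand':('b',.078,.078,.012),'oblong_stand':('b',.104,.068,.012),
'egg_cup':('c',.046,.046,.055),'dip_bowl':('c',.064,.064,.032)}
def pts(n,x,y,yaw,z0):
    k,a,b,h=DIM[n]
    if k=='c':
        t=np.linspace(0,2*np.pi,40,endpoint=False); P=np.c_[np.cos(t)*a/2,np.sin(t)*a/2]
    else: P=np.array([[1,1],[1,-1],[-1,-1],[-1,1]])*[a/2,b/2]
    c,s=np.cos(yaw),np.sin(yaw); P=P@np.array([[c,s],[-s,c]])+[x,y]
    return np.r_[np.c_[P,np.full(len(P),z0)],np.c_[P,np.full(len(P),z0+h)]]
def fit(n,cams,masks,x0,z0=0,S=4):
    from scipy.optimize import minimize
    big=[cv2.resize(m.astype(np.uint8),None,fx=S,fy=S,interpolation=cv2.INTER_NEAREST)>0 for m in masks]
    def cost(p):
        v=0
        for c,m in zip(cams,big):
            im=np.zeros(m.shape,np.uint8)
            q=(w2px(c,pts(n,p[0]/100,p[1]/100,p[2]/10,z0))+.5)*S-.5
            cv2.fillConvexPoly(im,cv2.convexHull(np.round(q*16).astype(np.int32)),1,shift=4)
            im=im>0; v+=1-(im&m).sum()/max(1,(im|m).sum())
        return v/len(cams)
    best=None
    for yw in ([0] if DIM[n][0]=='c' else np.radians([-60,-30,0,30,60,90] if 'oblong' in n else [0,30,60])):
        r=minimize(cost,[x0[0]*100,x0[1]*100,yw*10],method='Nelder-Mead',options=dict(initial_simplex=np.array([x0[0]*100,x0[1]*100,yw*10])+np.array([[0,0,0],[1,0,0],[0,1,0],[0,0,2.5]]),xatol=.01,fatol=1e-4))
        if best is None or r.fun<best.fun: best=r
    return best.x/[100,100,10],1-best.fun
def mask(c,n,px):
    L=[r for r in models.cut_out(c,n)]
    L=[r for r in L if np.hypot(*(np.array(r['centre'])-px))<25]
    return L[0]['pixels'] if L else None
E
python3 - <<'E'
from h import *
a=eyes.read_camera('scene');b=eyes.read_camera('top')
T={'big_jar_mid':(318,237),'small_pot_mid':(205,172),'square_tin_mid':(256,214),'oblong_tin_mid':(385,222),'big_round_stand':(207,173),'small_round_stand':(295,176),'square_stand':(189,232),'oblong_stand':(128,213),'egg_cup':(254,159),'dip_bowl':(162,177)}
for n,p in T.items():
    z0=.006 if n=='small_pot_mid' else 0
    w=px2w(b,[p],z0+DIM[n][3]/2)[0]
    s=w2px(a,[[w[0],w[1],z0+DIM[n][3]/2]])[0]
    for cs,ps in (([b],[p]),([a],[s]),([a,b],[s,p])):
        m=[mask(c,n,q) for c,q in zip(cs,ps)]
        if any(x is None for x in m): print(n,'none',len(cs),cs[0]['shot'],w);continue
        f,i=fit(n,cs,m,w,z0)
        print(n,len(cs),cs[0]['shot'],np.round(f[:2],4),'yaw',round(np.degrees(f[2]),1),'iou',round(i,3))
save(b,'crop0',(110,110,410,290),2.6)
E
```

```text
big_jar_mid 1 4 [ 0.4437 -0.2008] yaw 1.1 iou 0.915
big_jar_mid 1 3 [ 0.4432 -0.1984] yaw 13.0 iou 0.924
big_jar_mid 2 3 [ 0.4444 -0.1998] yaw 12.3 iou 0.911
small_pot_mid 1 4 [0.6261 0.1418] yaw 17.9 iou 0.873
small_pot_mid 1 3 [0.6271 0.1441] yaw 6.3 iou 0.907
small_pot_mid 2 3 [0.628  0.1425] yaw 2.1 iou 0.882
square_tin_mid 1 4 [ 0.5021 -0.0103] yaw 90.9 iou 0.926
square_tin_mid 1 3 [ 0.5027 -0.0108] yaw 15.1 iou 0.924
square_tin_mid 2 3 [ 0.5022 -0.0102] yaw 91.6 iou 0.917
oblong_tin_mid 1 4 [ 0.4896 -0.3961] yaw 67.2 iou 0.943
oblong_tin_mid 1 3 [ 0.49  -0.394] yaw 66.7 iou 0.908
oblong_tin_mid 2 3 [ 0.4903 -0.3953] yaw 67.2 iou 0.919
big_round_stand 1 4 [0.6354 0.144 ] yaw 2.7 iou 0.581
big_round_stand 1 3 [0.6378 0.1412] yaw 1.9 iou 0.62
big_round_stand 2 3 [0.6362 0.1428] yaw 0.9 iou 0.594
small_round_stand 1 4 [ 0.6312 -0.1268] yaw 14.4 iou 0.927
small_round_stand 1 3 [ 0.6307 -0.1255] yaw 3.5 iou 0.938
small_round_stand 2 3 [ 0.6314 -0.1263] yaw 9.4 iou 0.928
square_stand 1 4 [0.4452 0.1905] yaw 32.7 iou 0.956
square_stand 1 3 [0.4447 0.1899] yaw 31.6 iou 0.923
square_stand 2 3 [0.445  0.1903] yaw 32.2 iou 0.937
oblong_stand 1 4 [0.4996 0.3816] yaw 21.5 iou 0.939
oblong_stand 1 3 [0.5006 0.3809] yaw 19.0 iou 0.936
oblong_stand 2 3 [0.5002 0.3814] yaw 20.7 iou 0.934
egg_cup 1 4 [ 0.6739 -0.0048] yaw -0.8 iou 0.777
egg_cup 1 3 [ 6.703e-01 -4.000e-04] yaw 5.7 iou 0.772
egg_cup 2 3 [ 0.6725 -0.004 ] yaw 2.7 iou 0.772
dip_bowl 1 4 [0.6135 0.2822] yaw 8.5 iou 0.833
dip_bowl 1 3 [0.6013 0.294 ] yaw 9.5 iou 0.697
dip_bowl 2 3 [0.6112 0.2796] yaw 16.7 iou 0.755
```

View pics/crop0.png

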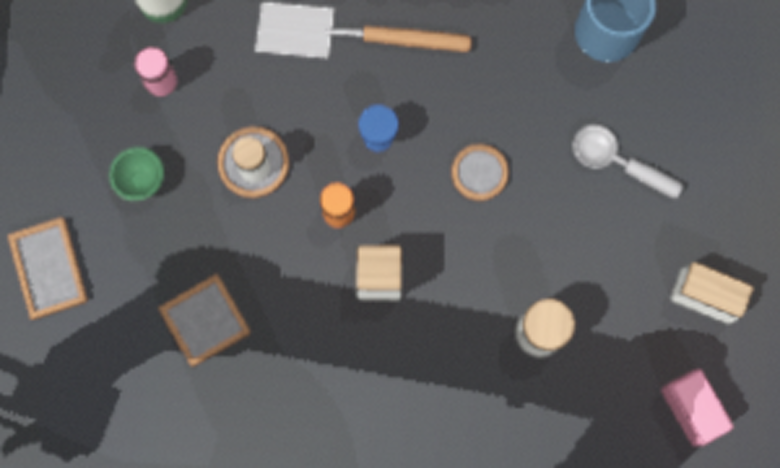

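The crop confirms the white, wooden-lidded containers, and the orange and pink ones are decoys. The fits from the two cameras agree to about 2 mm. Next I'll rise and move above the small pot.

```bash
cat >> h.py <<'E'
def go(x,y,z,close=None):
    "tool-frame shift (cm) and turn to the target from the measured pose; close = wanted closing-line angle, deg"
    s=telemetry.get_obs(); p=s['tool_pos']; Rm=rot(s['tool_rot'])
    yaw=np.degrees(np.arctan2(Rm[1,0],Rm[0,0])); cl=yaw-90
    if close is not None:
        d=(close-cl+90)%180-90
        print('turn world %.1f deg -> tool z %.3f rad; q7 %.0f'%(d,-np.radians(d),s['qpos'][6]))
        Rm=Rm@R.from_rotvec([0,0,-np.radians(d)]).as_matrix()
    print('t %.1f at'%s['time_s'],np.round(p,4),'rot',np.round(s['tool_rot'],1),'-> shift cm',np.round(Rm.T@(np.array([x,y,z])-p)*100,2))
E
python3 -c "
from h import *
go(.628,.1425,.335);go(.628,.1425,.2)"
```

```text
t 3.2 at [0.2038 0.6173 0.2366] rot [180.    0.  161.7] -> shift cm [-55.17 -31.79  -9.84]
t 3.2 at [0.2038 0.6173 0.2366] rot [180.    0.  161.7] -> shift cm [-55.17 -31.79   3.66]
```

>>> drive_tool(angular=[[0,0,0],[0,0,0],[0,0,0],[0,0,0],[0,0,0],[0,0,0],[0,0,0],[0,0,0],[0,0,0],[0,0,0],[0,0,0],[0,0,0],[0,0,0],[0,0,0],[0,0,0],[0,0,0],[0,0,0],[0,0,0],[0,0,0],[0,0,0]], delta_pos=[[0,0,-2.7],[0,0,-2.7],[0,0,-2.6],[-3.45,-1.99,0.73],[-3.45,-1.99,0.73],[-3.45,-1.99,0.73],[-3.45,-1.99,0.73],[-3.45,-1.99,0.73],[-3.45,-1.99,0.73],[-3.45,-1.99,0.73],[-3.45,-1.99,0.73],[-3.45,-1.99,0.73],[-3.45,-1.99,0.73],[-3.45,-1.99,0.73],[-3.45,-1.99,0.73],[-3.45,-1.99,0.73],[-3.45,-1.99,0.73],[-3.45,-1.99,0.73],[-3.45,-1.99,0.73],[0,0,0]], gripper=[8.7,8.7,8.7,8.7,8.7,8.7,8.7,8.7,8.7,8.7,8.7,8.7,8.7,8.7,8.7,8.7,8.7,8.7,8.7,8.7], squeeze=15)

```text
time_s: 5.2
tool_pos: [0.6307, 0.134, 0.1985]
tool_rot: [-179.7, 0.1, 161.2]
force: [0.8, -0.3, 0.4]
grip_width: 0.0874
grasp_force: 0.0
```

Run:
```python
from h import *
c=eyes.read_camera('wrist'); print(c['origin'],c['orientation'])
for n,w,z0 in (('small_pot_mid',(.628,.1425),.006),('big_round_stand',(.6365,.143),0)):
    q=w2px(c,[[*w,z0+DIM[n][3]/2]])[0]; m=mask(c,n,q); print(n,q)
    if m is not None: print(fit(n,[c],[m],w,z0))
    save(c,'wr1',s=1.3)
go(.628,.1425,.047)
```

```text
[0.5519493  0.16144309 0.34596264] [162.55225517   0.28924966  71.19717644]
small_pot_mid [265.44632622 175.4716653 ]
(array([0.62510613, 0.14557462, 0.12069415]), np.float64(0.8548326122568992))
big_round_stand [267.4441499  174.62732457]
(array([0.63310649, 0.14701024, 0.09915312]), np.float64(0.6227751513643527))
t 5.3 at [0.6278 0.1427 0.1996] rot [ 1.800e+02 -1.000e-01  1.617e+02] -> shift cm [-0.03 -0.02 15.26]
```

View pics/wr1.png

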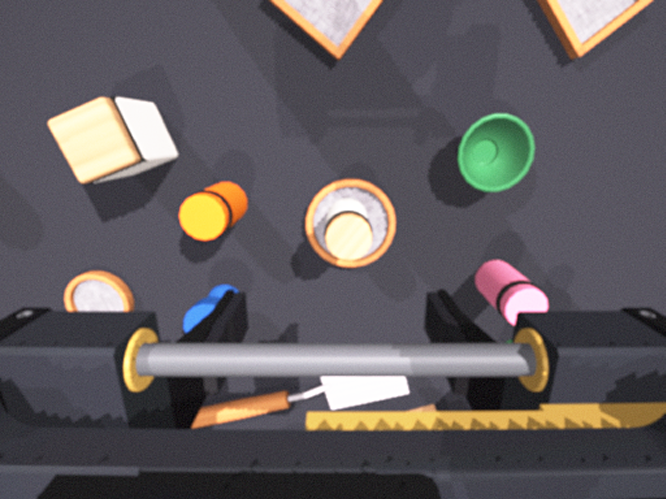

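The wrist view shows the white pot on the big stand, at about (268,180) in camera pixels. The blue cup, orange pot and bowl are all clear of the finger line. I'll descend, grip and lift.

>>> drive_tool(angular=[[0,0,0],[0,0,0],[0,0,0],[0,0,0],[0,0,0],[0,0,0],[0,0,0],[0,0,0],[0,0,0],[0,0,0],[0,0,0],[0,0,0],[0,0,0],[0,0,0],[0,0,0],[0,0,0]], delta_pos=[[0,0,2.5],[0,0,2.5],[0,0,2.5],[0,0,2.5],[0,0,2.5],[0,0,1.7],[0,0,1.0],[0,0,0],[0,0,0],[0,0,0],[0,0,0],[0,0,0],[0,0,0],[0,0,0],[0,0,0],[0,0,0]], gripper=[8.7,8.7,8.7,8.7,8.7,8.7,8.7,8.7,3.0,3.0,3.0,3.0,3.0,3.0,3.0,3.0], squeeze=15)

```text
time_s: 6.95
tool_pos: [0.6283, 0.1422, 0.0479]
tool_rot: [180.0, 0.0, 161.7]
force: [0.1, 0.2, 1.1]
grip_width: 0.0379
grasp_force: 15.0
```

>>> drive_tool(angular=[[0,0,0],[0,0,0],[0,0,0],[0,0,0],[0,0,0],[0,0,0],[0,0,0],[0,0,0],[0,0,0],[0,0,0],[0,0,0],[0,0,0],[0,0,0],[0,0,0],[0,0,0],[0,0,0],[0,0,0],[0,0,0],[0,0,0],[0,0,0]], delta_pos=[[0,0,-0.5],[0,0,-1.5],[0,0,-2.5],[0,0,-2.5],[0,0,-2.0],[0,0,-1.0],[-0.4,-1.2,0],[-0.8,-2.3,0],[-0.9,-2.6,0],[-0.9,-2.6,0],[-0.9,-2.6,0],[-0.9,-2.6,0],[-0.9,-2.6,0],[-0.9,-2.6,0],[-0.9,-2.6,0],[-0.8,-2.4,0],[-0.4,-1.3,0],[0,-0.6,0],[0,0,0],[0,0,0]], gripper=[3,3,3,3,3,3,3,3,3,3,3,3,3,3,3,3,3,3,3,3])

```text
time_s: 8.95
tool_pos: [0.6293, -0.1305, 0.1475]
tool_rot: [179.9, -0.0, 161.8]
force: [0.6, 0.0, -0.6]
grip_width: 0.0377
grasp_force: 15.0
```

Run:
```python
from h import *
a=eyes.read_camera('scene');b=eyes.read_camera('top'); go(.6313,-.1263,.048)
p=(.6313,-.1263)
for n,z0,w in (('small_pot_mid',.111,p),('small_round_stand',0,p),('big_round_stand',0,(.637,.143))):
  for cs in ([a],[b],[a,b]):
    m=[mask(c,n,w2px(c,[[*w,z0+DIM[n][3]/2]])[0]) for c in cs]
    if any(x is None for x in m): print(n,'none');continue
    print(n,cs[0]['shot'],np.round(fit(n,cs,m,w,z0)[0],4))
```

```text
t 9.1 at [ 0.6296 -0.1303  0.1476] rot [179.9  -0.  161.9] -> shift cm [-0.04  0.42  9.96]
small_pot_mid 6 [ 0.6313 -0.1263  0.    ]
small_pot_mid none
small_pot_mid none
small_round_stand 6 [ 0.6306 -0.1253  0.0995]
small_round_stand none
small_round_stand none
big_round_stand 6 [0.6356 0.1434 0.182 ]
big_round_stand 7 [0.6346 0.1432 0.0857]
big_round_stand 6 [0.6351 0.1434 0.2491]
```

>>> drive_tool(angular=[[0,0,0],[0,0,0],[0,0,0],[0,0,0],[0,0,0],[0,0,0],[0,0,0],[0,0,0],[0,0,0]], delta_pos=[[0,0.4,1.0],[0,0,2.5],[0,0,2.5],[0,0,2.0],[0,0,1.0],[0,0,0.5],[0,0,0.3],[0,0,0.1],[0,0,0]], gripper=[3,3,3,3,3,3,3,3,3])

```text
time_s: 10.55
tool_pos: [0.6311, -0.1286, 0.0496]
tool_rot: [180.0, 0.1, 161.7]
force: [0.1, -0.0, -0.0]
grip_width: 0.0379
grasp_force: 15.0
```

>>> drive_tool(angular=[[0,0,0],[0,0,0],[0,0,0],[0,0,0]], delta_pos=[[0,0.1,0.1],[0,0,0.05],[0,0,0],[0,0,0]], gripper=[3,3,3,3])

```text
time_s: 10.95
tool_pos: [0.6314, -0.1273, 0.0479]
tool_rot: [180.0, 0.1, 161.7]
force: [-0.4, 0.6, 2.1]
grip_width: 0.0373
grasp_force: 15.0
```

>>> drive_tool(angular=[[0,0,0],[0,0,0],[0,0,0],[0,0,0],[0,0,0],[0,0,0],[0,0,0],[0,0,0],[0,0,0],[0,0,0],[0,0,0],[0,0,0]], delta_pos=[[0,0,0],[0,0,0],[0,0,0],[0,0,0],[0,0,-1.0],[0,0,-2.0],[0,0,-3.0],[0,0,-3.0],[0,0,-3.0],[0,0,-2],[0,0,0],[0,0,0]], gripper=[7,7,7,7,7,7,7,7,8.7,8.7,8.7,8.7])

```text
time_s: 12.15
tool_pos: [0.6309, -0.1276, 0.1877]
tool_rot: [180.0, 0.0, 161.7]
force: [0.5, -0.3, -0.7]
grip_width: 0.086
grasp_force: 0.0
```

Run:
```python
from h import *
a=eyes.read_camera('scene');p=(.6313,-.1263)
m=mask(a,'small_pot_mid',w2px(a,[[*p,.04]])[0]); print(m is not None and fit('small_pot_mid',[a],[m],p,.006))
save(a,'s2',(120,80,420,320),2); go(.4437,-.2,.19); go(.4437,-.2,.05)
```

```text
(array([ 0.63168767, -0.12992917,  0.20753852]), np.float64(0.8817759421786268))
t 12.2 at [ 0.63   -0.1273  0.186 ] rot [-1.800e+02 -1.000e-01  1.617e+02] -> shift cm [ 15.42 -12.75  -0.37]
t 12.2 at [ 0.63   -0.1273  0.186 ] rot [-1.800e+02 -1.000e-01  1.617e+02] -> shift cm [ 15.39 -12.74  13.63]
```

View pics/s2.png

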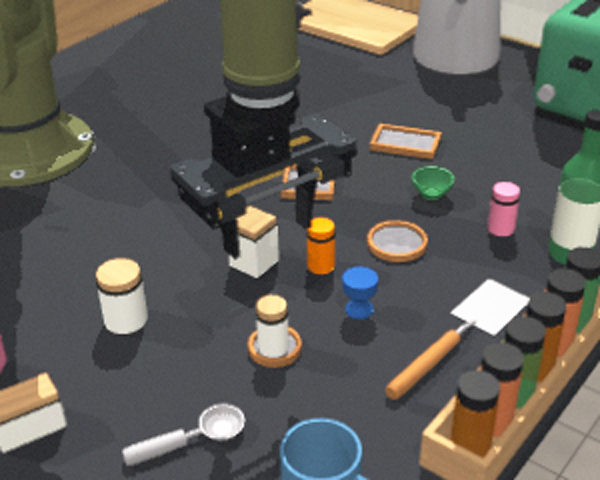

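The small pot now stands upright inside the small round stand, at about (272,345) in the crop, and the big stand is empty. The jar is next.

>>> drive_tool(angular=[[0,0,0],[0,0,0],[0,0,0],[0,0,0],[0,0,0],[0,0,0],[0,0,0],[0,0,0],[0,0,0]], delta_pos=[[2.2,-1.82,0],[2.2,-1.82,0],[2.2,-1.82,0],[2.2,-1.82,0],[2.2,-1.82,0],[2.2,-1.82,0],[2.2,-1.82,2.0],[0,0,2.0],[0,0,0]], gripper=[8.7,8.7,8.7,8.7,8.7,8.7,8.7,8.7,8.7])

```text
time_s: 13.15
tool_pos: [0.4416, -0.1995, 0.1441]
tool_rot: [180.0, -0.4, 161.7]
force: [-0.6, 0.6, 0.5]
grip_width: 0.0872
grasp_force: 0.0
```

Run:
```python
from h import *
c=eyes.read_camera('wrist');p=(.4437,-.2)
m=mask(c,'big_jar_mid',w2px(c,[[*p,.04]])[0]); print(m is not None and fit('big_jar_mid',[c],[m],p,0))
go(.4437,-.2,.05)
```

```text
(array([ 0.43938358, -0.1958881 ,  0.06176122]), np.float64(0.9347248420096103))
t 13.2 at [ 0.4445 -0.1998  0.1468] rot [-1.800e+02 -1.000e-01  1.618e+02] -> shift cm [ 0.05 -0.04  9.68]
```

>>> drive_tool(angular=[[0,0,0],[0,0,0],[0,0,0],[0,0,0],[0,0,0],[0,0,0],[0,0,0],[0,0,0],[0,0,0],[0,0,0],[0,0,0],[0,0,0],[0,0,0]], delta_pos=[[0,0,1.5],[0,0,2.5],[0,0,2.5],[0,0,2.0],[0,0,1.2],[0,0,0],[0,0,0],[0,0,0],[0,0,0],[0,0,0],[0,0,0],[0,0,0],[0,0,0]], gripper=[8.7,8.7,8.7,8.7,8.7,8.7,8.7,5,5,5,5,5,5], squeeze=30)

```text
time_s: 14.55
tool_pos: [0.4452, -0.1996, 0.0506]
tool_rot: [179.9, 0.0, 161.7]
force: [0.4, 2.4, 2.8]
grip_width: 0.0553
grasp_force: 30.0
```

Run:
```python
from h import *
print(telemetry.get_obs()['grip_width'],telemetry.get_obs()['grasp_force']); go(.4437,-.2,.17);go(.6355,.1432,.17)
```

```text
0.05527315316280666 29.999182079918683
t 14.6 at [ 0.4452 -0.1996  0.0506] rot [179.9   0.  161.7] -> shift cm [  0.12  -0.07 -11.94]
t 14.6 at [ 0.4452 -0.1996  0.0506] rot [179.9   0.  161.7] -> shift cm [ -7.35  38.53 -11.89]
```

>>> drive_tool(angular=[[0,0,0],[0,0,0],[0,0,0],[0,0,0],[0,0,0],[0,0,0],[0,0,0]], delta_pos=[[0,0,-0.5],[0,0,-1.5],[0,0,-2.5],[0,0,-3.0],[0,0,-2.5],[0,0,-1.5],[0,0,-0.5]], gripper=[5,5,5,5,5,5,5])

```text
time_s: 15.25
tool_pos: [0.4451, -0.201, 0.1717]
tool_rot: [-180.0, 0.1, 161.7]
force: [0.2, -0.0, -3.0]
grip_width: 0.0554
grasp_force: 30.0
```

>>> drive_tool(angular=[[0,0,0],[0,0,0],[0,0,0],[0,0,0],[0,0,0],[0,0,0],[0,0,0],[0,0,0],[0,0,0],[0,0,0],[0,0,0],[0,0,0],[0,0,0],[0,0,0],[0,0,0],[0,0,0],[0,0,0],[0,0,0]], delta_pos=[[-0.15,0.8,0],[-0.3,1.7,0],[-0.5,2.6,0],[-0.55,2.8,0],[-0.55,2.8,0],[-0.55,2.8,0],[-0.55,2.8,0],[-0.55,2.8,0],[-0.55,2.8,0],[-0.55,2.8,0],[-0.55,2.8,0],[-0.55,2.8,0],[-0.55,2.8,0],[-0.55,2.8,0],[-0.3,1.7,0],[-0.15,0.9,0],[0,0,0],[0,0,0]], gripper=[5,5,5,5,5,5,5,5,5,5,5,5,5,5,5,5,5,5])

```text
time_s: 17.05
tool_pos: [0.6357, 0.1403, 0.1698]
tool_rot: [-179.9, -0.0, 161.7]
force: [-0.2, 0.4, -3.0]
grip_width: 0.0553
grasp_force: 30.0
```

Run:
```python
from h import *
go(.6355,.1432,.0566)
a=eyes.read_camera('scene');p=telemetry.get_obs()['tool_pos'];z0=p[2]-.0506
m=mask(a,'big_jar_mid',w2px(a,[[*p[:2],z0+.04]])[0]); print(z0,m is not None and fit('big_jar_mid',[a],[m],p,z0))
save(a,'s3',(220,60,420,240),3)
```

```text
t 17.1 at [0.6357 0.1403 0.1698] rot [-179.9   -0.   161.7] -> shift cm [ 0.1   0.29 11.32]
0.11953613847782879 (array([0.63409874, 0.13834238, 0.16091199]), np.float64(0.7210856630532235))
```

View pics/s3.png

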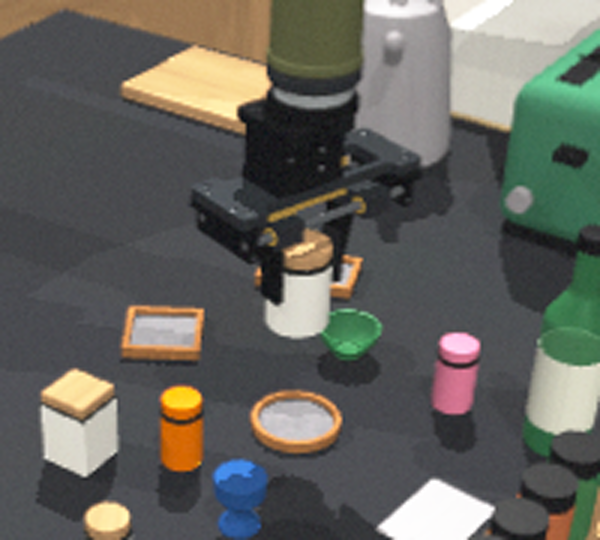

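The jar hangs upright above the empty big stand, at (297,290) against the stand at (296,420) in the crop. I'll lower it.

>>> drive_tool(angular=[[0,0,0],[0,0,0],[0,0,0],[0,0,0],[0,0,0],[0,0,0],[0,0,0],[0,0,0],[0,0,0]], delta_pos=[[0.1,0.3,1.0],[0,0,2.5],[0,0,2.5],[0,0,2.5],[0,0,1.5],[0,0,0.7],[0,0,0.3],[0,0,0.1],[0,0,0]], gripper=[5,5,5,5,5,5,5,5,5])

```text
time_s: 18.05
tool_pos: [0.6369, 0.1454, 0.0604]
tool_rot: [179.9, 0.1, 161.7]
force: [-0.9, 0.7, -3.1]
grip_width: 0.0555
grasp_force: 30.0
```

>>> drive_tool(angular=[[0,0,0],[0,0,0],[0,0,0],[0,0,0]], delta_pos=[[0,0,0.15],[0,0,0.15],[0,0,0.05],[0,0,0]], gripper=[5,5,5,5])

```text
time_s: 18.45
tool_pos: [0.6365, 0.1453, 0.0566]
tool_rot: [180.0, 0.0, 161.7]
force: [-2.0, -0.1, 1.6]
grip_width: 0.0555
grasp_force: 30.0
```

>>> drive_tool(angular=[[0,0,0],[0,0,0],[0,0,0],[0,0,0],[0,0,0],[0,0,0],[0,0,0],[0,0,0],[0,0,0],[0,0,0]], delta_pos=[[0,0,0],[0,0,0],[0,0,0],[0,0,0],[0,0,-1.5],[0,0,-3],[0,0,-4],[0,0,-3.5],[0,0,-1.5],[0,0,0]], gripper=[8.7,8.7,8.7,8.7,8.7,8.7,8.7,8.7,8.7,8.7])

```text
time_s: 19.45
tool_pos: [0.6378, 0.1455, 0.1944]
tool_rot: [179.8, 0.3, 161.7]
force: [0.8, -0.2, -0.2]
grip_width: 0.0867
grasp_force: 0.0
```

Run:
```python
from h import *
a=eyes.read_camera('scene');b=eyes.read_camera('top')
p=(.6365,.1453)
m=mask(a,'big_jar_mid',w2px(a,[[*p,.046]])[0]); print('jar',m is not None and fit('big_jar_mid',[a],[m],p,.006))
p=(.5022,-.0102); n='square_tin_mid'
m=[mask(c,n,w2px(c,[[*p,.038]])[0]) for c in (a,b)]
for c,k in zip((a,b),m): print('tin',k is not None and fit(n,[c],[k],p))
go(*p,.17,91.3)
```

```text
jar (array([0.63434248, 0.14293407, 0.2232292 ]), np.float64(0.9443888231546373))
tin (array([ 0.50157658, -0.01086387,  0.1060991 ]), np.float64(0.9285490687118485))
tin (array([ 0.5032668 , -0.01035146,  0.01630228]), np.float64(0.9185820653933312))
turn world 19.6 deg -> tool z -0.341 rad; q7 61
t 19.7 at [0.6349 0.145  0.1884] rot [-179.9   -0.2  161.7] -> shift cm [ 13.61 -15.21   1.9 ]
```

>>> drive_tool(angular=[[0,0,-0.085],[0,0,-0.085],[0,0,-0.085],[0,0,-0.085],[0,0,0],[0,0,0],[0,0,0],[0,0,0],[0,0,0],[0,0,0],[0,0,0],[0,0,0],[0,0,0]], delta_pos=[[0,0,0],[0,0,0],[0,0,0],[0,0,0],[1.7,-1.9,0],[1.7,-1.9,0],[1.7,-1.9,0],[1.7,-1.9,0],[1.7,-1.9,0],[1.7,-1.9,0.5],[1.7,-1.9,1.5],[1.7,-1.9,2.0],[0,0,0]], gripper=[8.7,8.7,8.7,8.7,8.7,8.7,8.7,8.7,8.7,8.7,8.7,8.7,8.7])

```text
time_s: 21.0
tool_pos: [0.4986, -0.013, 0.1468]
tool_rot: [-179.9, -0.5, -179.0]
force: [0.1, -0.2, 0.9]
grip_width: 0.0871
grasp_force: 0.0
```

Run:
```python
from h import *
c=eyes.read_camera('wrist'); p=(.5022,-.0104)
m=mask(c,'square_tin_mid',w2px(c,[[*p,.04]])[0]); print(m is not None and fit('square_tin_mid',[c],[m],p,0))
save(c,'wr2',s=1.3); go(*p,.049,91.2)
```

```text
(array([ 0.49802353, -0.00774082,  1.51676969]), np.float64(0.8996875697388975))
turn world 0.0 deg -> tool z -0.001 rad; q7 90
t 21.1 at [ 0.5024 -0.0098  0.1496] rot [ 1.800e+02 -1.000e-01 -1.788e+02] -> shift cm [ 0.   -0.06 10.06]
```

View pics/wr2.png

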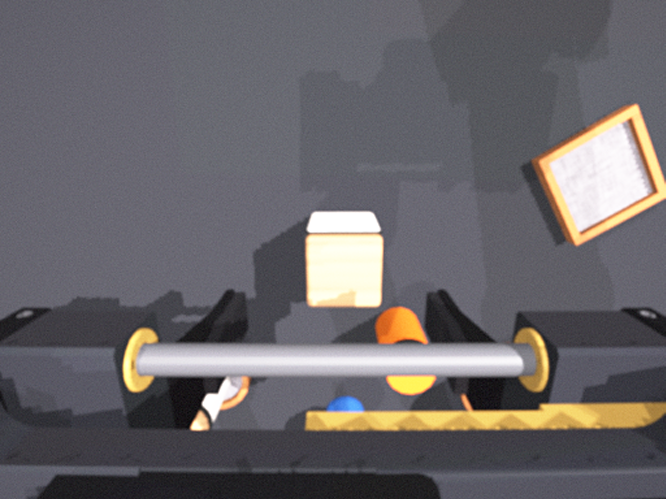

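The wrist view shows the square tin midway between the fingers, at about (265,205) in camera pixels, and aligned with them. The orange pot is clear of the finger line. I'll descend and grip.

>>> drive_tool(angular=[[0,0,0],[0,0,0],[0,0,0],[0,0,0],[0,0,0],[0,0,0],[0,0,0],[0,0,0],[0,0,0],[0,0,0],[0,0,0],[0,0,0],[0,0,0]], delta_pos=[[0,0,1.5],[0,0,2.5],[0,0,2.5],[0,0,2.2],[0,0,1.3],[0,0,0],[0,0,0],[0,0,0],[0,0,0],[0,0,0],[0,0,0],[0,0,0],[0,0,0]], gripper=[8.7,8.7,8.7,8.7,8.7,8.7,8.7,4.5,4.5,4.5,4.5,4.5,4.5], squeeze=30)

```text
time_s: 22.4
tool_pos: [0.5034, -0.0092, 0.0509]
tool_rot: [180.0, 0.0, -178.8]
force: [-0.5, 1.4, 1.5]
grip_width: 0.0499
grasp_force: 30.0
```

>>> drive_tool(angular=[[0,0,0],[0,0,0],[0,0,0],[0,0,0],[0,0,0],[0,0,0],[0,0,0],[0,0,0]], delta_pos=[[0,0,-0.5],[0,0,-1.5],[0,0,-2.5],[0,0,-3.0],[0,0,-2.5],[0,0,-1.5],[0,0,-0.5],[0,0,0]], gripper=[4.5,4.5,4.5,4.5,4.5,4.5,4.5,4.5])

```text
time_s: 23.2
tool_pos: [0.5033, -0.0098, 0.1709]
tool_rot: [180.0, 0.0, -178.8]
force: [-0.1, 0.4, -2.1]
grip_width: 0.0497
grasp_force: 30.0
```

Run:
```python
from h import *
go(.445,.1903,.169,91.2+31)
```

```text
turn world 31.0 deg -> tool z -0.541 rad; q7 90
t 23.2 at [ 0.5033 -0.0098  0.1709] rot [ 180.     0.  -178.8] -> shift cm [-5.73 20.04  0.19]
```

>>> drive_tool(angular=[[0,0,-0.06],[0,0,-0.06],[0,0,-0.06],[0,0,-0.06],[0,0,-0.06],[0,0,-0.06],[0,0,-0.06],[0,0,-0.06],[0,0,-0.06],[0,0,0],[0,0,0],[0,0,0],[0,0,0],[0,0,0],[0,0,0],[0,0,0],[0,0,0],[0,0,0],[0,0,0],[0,0,0]], delta_pos=[[0,0,0],[0,0,0],[0,0,0],[0,0,0],[0,0,0],[0,0,0],[0,0,0],[0,0,0],[0,0,0],[-0.3,1.0,0],[-0.6,2.0,0],[-0.8,2.8,0],[-0.8,2.8,0],[-0.8,2.8,0],[-0.8,2.8,0],[-0.8,2.8,0],[-0.5,1.9,0],[-0.3,1.1,0],[0,0,0],[0,0,0]], gripper=[4.5,4.5,4.5,4.5,4.5,4.5,4.5,4.5,4.5,4.5,4.5,4.5,4.5,4.5,4.5,4.5,4.5,4.5,4.5,4.5])

```text
time_s: 25.2
tool_pos: [0.4452, 0.189, 0.1703]
tool_rot: [-180.0, -0.1, -147.9]
force: [-0.7, -0.3, -3.0]
grip_width: 0.0498
grasp_force: 30.0
```

Run:
```python
from h import *
go(.445,.1903,.0569,122.2)
a=eyes.read_camera('scene');p=telemetry.get_obs()['tool_pos'];z0=p[2]-.0509
n='square_tin_mid'
m=mask(a,n,w2px(a,[[*p[:2],z0+.04]])[0]); f=m is not None and fit(n,[a],[m],p,z0); print(p,f, f and np.degrees(f[0][2])%90)
n='square_stand';p=(.445,.1903)
m=mask(a,n,w2px(a,[[*p,.006]])[0]); print(m is not None and fit(n,[a],[m],p))
save(a,'s4',(200,60,400,240),3)
```

```text
turn world 0.1 deg -> tool z -0.002 rad; q7 96
t 25.2 at [0.4452 0.189  0.1703] rot [-1.800e+02 -1.000e-01 -1.479e+02] -> shift cm [-0.06  0.12 11.34]
[0.44542034 0.18862739 0.17046378] (array([0.44429602, 0.18365432, 0.66646175]), np.float64(0.46932114882506526)) 38.185445428235944
(array([0.44464674, 0.19016982, 0.57377352]), np.float64(0.9500408385515927))
```

View pics/s4.png

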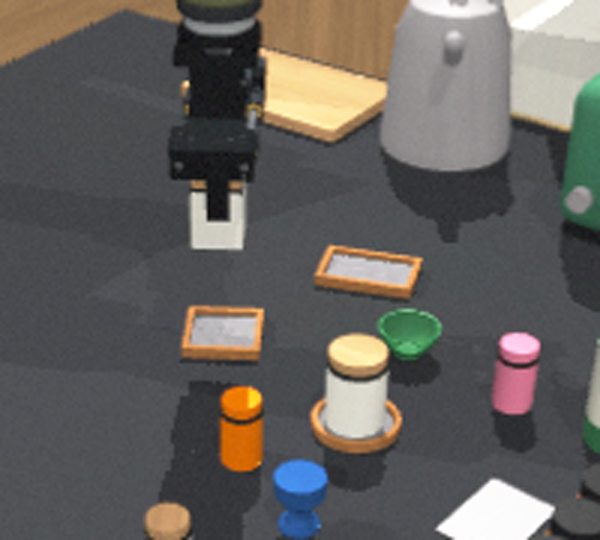

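The jar stands correctly in its stand at (357,395). The tin is held upright above the square stand at (222,330), with matching yaw. I'll lower it.

>>> drive_tool(angular=[[0,0,0],[0,0,0],[0,0,0],[0,0,0],[0,0,0],[0,0,0],[0,0,0],[0,0,0],[0,0,0],[0,0,0],[0,0,0]], delta_pos=[[0,0.1,1.0],[0,0,2.5],[0,0,2.5],[0,0,2.5],[0,0,1.5],[0,0,0.6],[0,0,0.3],[0,0,0.2],[0,0,0.15],[0,0,0.05],[0,0,0]], gripper=[4.5,4.5,4.5,4.5,4.5,4.5,4.5,4.5,4.5,4.5,4.5])

```text
time_s: 26.45
tool_pos: [0.4449, 0.191, 0.0582]
tool_rot: [-180.0, 0.1, -147.8]
force: [0.4, 0.5, -2.4]
grip_width: 0.0494
grasp_force: 30.0
```

>>> drive_tool(angular=[[0,0,0],[0,0,0],[0,0,0]], delta_pos=[[0,0,0.1],[0,0,0.05],[0,0,0]], gripper=[4.5,4.5,4.5])

```text
time_s: 26.75
tool_pos: [0.4449, 0.191, 0.0569]
tool_rot: [180.0, 0.0, -147.8]
force: [-1.2, -0.2, 3.9]
grip_width: 0.0502
grasp_force: 30.0
```

>>> drive_tool(angular=[[0,0,0],[0,0,0],[0,0,0],[0,0,0],[0,0,0],[0,0,0],[0,0,0],[0,0,0],[0,0,0],[0,0,0]], delta_pos=[[0,0,0],[0,0,0],[0,0,0],[0,0,0],[0,0,-1.5],[0,0,-3],[0,0,-4],[0,0,-3.5],[0,0,-1.5],[0,0,0]], gripper=[8.7,8.7,8.7,8.7,8.7,8.7,8.7,8.7,8.7,8.7])

```text
time_s: 27.75
tool_pos: [0.4462, 0.1917, 0.194]
tool_rot: [-180.0, 0.3, -147.8]
force: [0.2, 0.6, -0.9]
grip_width: 0.087
grasp_force: 0.0
```

Run:
```python
from h import *
a=eyes.read_camera('scene');b=eyes.read_camera('top');n='square_tin_mid';p=(.445,.1905)
m=mask(a,n,w2px(a,[[*p,.044]])[0]); f=m is not None and fit(n,[a],[m],p,.006); print(f, f and np.degrees(f[0][2])%90)
n='oblong_tin_mid';p=(.4903,-.3953)
for c in(a,b):
    m=mask(c,n,w2px(c,[[*p,.028]])[0]); f=m is not None and fit(n,[c],[m],p); print(f, f and np.degrees(f[0][2])%180)
go(*p,.17,157.2)
```

```text
(array([0.44471986, 0.18853759, 0.57386633]), np.float64(0.9490186970154454)) 32.88011896590807
(array([ 0.49043762, -0.39493196,  1.12204471]), np.float64(0.9141066532370881)) 64.28842649346285
(array([ 0.48969304, -0.39545176,  1.19290485]), np.float64(0.9329482672024109)) 68.34841332679284
turn world 35.0 deg -> tool z -0.612 rad; q7 96
t 28.0 at [0.4437 0.1904 0.1896] rot [ 180.    -0.2 -147.8] -> shift cm [ 52.18 -26.99   2.02]
```

>>> drive_tool(angular=[[0,0,0.149],[0,0,0.149],[0,0,0.149],[0,0,0.149],[0,0,0.149],[0,0,0.149],[0,0,0.149],[0,0,0.149],[0,0,0.149],[0,0,0.149],[0,0,0.149],[0,0,0.149],[0,0,0.149],[0,0,0.149],[0,0,0.149],[0,0,0.149],[0,0,0.149],[0,0,0],[0,0,0]], delta_pos=[[0,0,0],[0,0,0],[0,0,0],[0,0,0],[0,0,0],[0,0,0],[0,0,0],[0,0,0],[0,0,0],[0,0,0],[0,0,0],[0,0,0],[0,0,0],[0,0,0],[0,0,0],[0,0,0],[0,0,0],[0,0,0],[0,0,0]], gripper=[8.7,8.7,8.7,8.7,8.7,8.7,8.7,8.7,8.7,8.7,8.7,8.7,8.7,8.7,8.7,8.7,8.7,8.7,8.7])

```text
time_s: 29.9
tool_pos: [0.4442, 0.1906, 0.1904]
tool_rot: [-179.9, 0.1, 67.2]
force: [-0.5, -1.0, 0.3]
grip_width: 0.0871
grasp_force: 0.0
```

>>> drive_tool(angular=[[0,0,0],[0,0,0],[0,0,0],[0,0,0],[0,0,0],[0,0,0],[0,0,0],[0,0,0],[0,0,0],[0,0,0],[0,0,0],[0,0,0],[0,0,0],[0,0,0],[0,0,0],[0,0,0],[0,0,0],[0,0,0],[0,0,0],[0,0,0]], delta_pos=[[-1.5,0.75,0],[-2.9,1.5,0],[-2.9,1.5,0],[-2.9,1.5,0],[-2.9,1.5,0],[-2.9,1.5,0],[-2.9,1.5,0],[-2.9,1.5,0],[-2.9,1.5,0],[-2.9,1.5,0],[-2.9,1.5,0],[-2.9,1.5,0],[-2.9,1.5,0],[-2.9,1.5,0],[-2.9,1.5,0],[-2.9,1.5,0.5],[-2.9,1.5,1.0],[-2.9,1.5,1.0],[-1.4,0.75,1.0],[0,0,0]], gripper=[8.7,8.7,8.7,8.7,8.7,8.7,8.7,8.7,8.7,8.7,8.7,8.7,8.7,8.7,8.7,8.7,8.7,8.7,8.7,8.7])

```text
time_s: 31.9
tool_pos: [0.4874, -0.3973, 0.1541]
tool_rot: [-179.8, 0.1, 66.9]
force: [-1.2, 0.1, -0.1]
grip_width: 0.0869
grasp_force: 0.0
```

Run:
```python
from h import *
c=eyes.read_camera('wrist'); n='oblong_tin_mid';p=(.4903,-.3953)
m=mask(c,n,w2px(c,[[*p,.028]])[0]); f=m is not None and fit(n,[c],[m],p); print(f, f and np.degrees(f[0][2])%180)
save(c,'wr3',s=1.3); go(*p,.031,157.2)
```

```text
(array([ 0.48947662, -0.39236019,  1.19327841]), np.float64(0.920517086906438)) 68.36981670544617
turn world 0.1 deg -> tool z -0.002 rad; q7 23
t 32.0 at [ 0.4893 -0.3945  0.1557] rot [-179.9   -0.    67.1] -> shift cm [-0.04  0.15 12.47]
```

View pics/wr3.png

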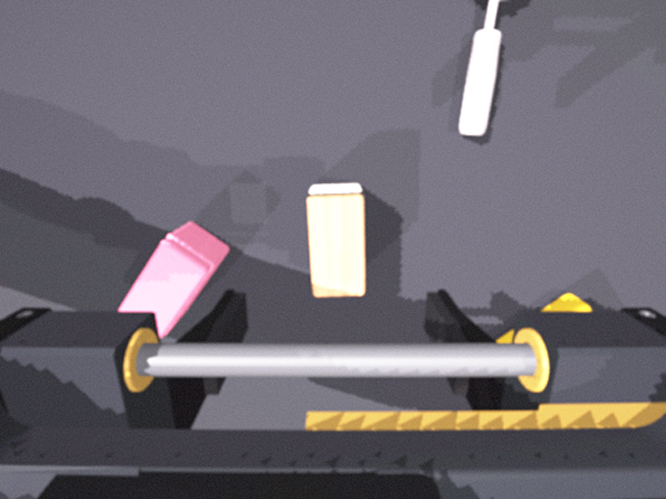

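The wrist view shows the white oblong box with the wooden lid, at (258,188) in camera pixels, aligned and centred. The pink decoy at (135,215) is about 20 mm clear of the finger, so I'll narrow the opening a little, descend and grip.

>>> drive_tool(angular=[[0,0,0],[0,0,0],[0,0,0],[0,0,0],[0,0,0],[0,0,0],[0,0,0],[0,0,0],[0,0,0],[0,0,0],[0,0,0],[0,0,0],[0,0,0],[0,0,0],[0,0,0]], delta_pos=[[0,0.15,0.5],[0,0,2.0],[0,0,2.5],[0,0,2.5],[0,0,2.5],[0,0,1.5],[0,0,0.9],[0,0,0],[0,0,0],[0,0,0],[0,0,0],[0,0,0],[0,0,0],[0,0,0],[0,0,0]], gripper=[7.5,7.5,7.5,7.5,7.5,7.5,7.5,7.5,7.5,3.5,3.5,3.5,3.5,3.5,3.5], squeeze=30)

```text
time_s: 33.5
tool_pos: [0.4904, -0.3955, 0.0323]
tool_rot: [-179.9, -0.0, 67.0]
force: [-1.2, 1.3, 2.2]
grip_width: 0.0401
grasp_force: 29.8
```

>>> drive_tool(angular=[[0,0,0],[0,0,0],[0,0,0],[0,0,0],[0,0,0],[0,0,0],[0,0,0],[0,0,0]], delta_pos=[[0,0,-0.5],[0,0,-1.5],[0,0,-2.5],[0,0,-3.0],[0,0,-3.0],[0,0,-2.0],[0,0,-0.5],[0,0,0]], gripper=[3.5,3.5,3.5,3.5,3.5,3.5,3.5,3.5])

```text
time_s: 34.3
tool_pos: [0.4912, -0.3961, 0.1634]
tool_rot: [179.9, -0.0, 67.0]
force: [-0.8, -0.5, -2.2]
grip_width: 0.0398
grasp_force: 29.8
```

Run:
```python
from h import *
go(.5002,.3813,.16,110.7)
```

```text
turn world -46.3 deg -> tool z 0.808 rad; q7 23
t 34.3 at [ 0.4912 -0.3961  0.1634] rot [179.9  -0.   67. ] -> shift cm [ 28.32 -72.4    0.28]
```

>>> drive_tool(angular=[[0,0,0.081],[0,0,0.081],[0,0,0.081],[0,0,0.081],[0,0,0.081],[0,0,0.081],[0,0,0.081],[0,0,0.081],[0,0,0.08],[0,0,0.08],[0,0,0],[0,0,0],[0,0,0],[0,0,0],[0,0,0],[0,0,0],[0,0,0],[0,0,0],[0,0,0],[0,0,0]], delta_pos=[[0,0,0],[0,0,0],[0,0,0],[0,0,0],[0,0,0],[0,0,0],[0,0,0],[0,0,0],[0,0,0],[0,0,0],[0.55,-1.4,0],[1.09,-2.785,0],[1.09,-2.785,0],[1.09,-2.785,0],[1.09,-2.785,0],[1.09,-2.785,0],[1.09,-2.785,0],[1.09,-2.785,0],[1.09,-2.785,0],[1.09,-2.785,0]], gripper=[3.5,3.5,3.5,3.5,3.5,3.5,3.5,3.5,3.5,3.5,3.5,3.5,3.5,3.5,3.5,3.5,3.5,3.5,3.5,3.5])

```text
time_s: 36.3
tool_pos: [0.4929, -0.1101, 0.1608]
tool_rot: [-179.9, 0.1, 20.7]
force: [0.6, -0.1, -2.2]
grip_width: 0.0401
grasp_force: 29.8
```

>>> drive_tool(angular=[[0,0,0],[0,0,0],[0,0,0],[0,0,0],[0,0,0],[0,0,0],[0,0,0],[0,0,0],[0,0,0],[0,0,0],[0,0,0],[0,0,0],[0,0,0],[0,0,0],[0,0,0],[0,0,0],[0,0,0],[0,0,0],[0,0,0],[0,0,0]], delta_pos=[[1.09,-2.785,0],[1.09,-2.785,0],[1.09,-2.785,0],[1.09,-2.785,0],[1.09,-2.785,0],[1.09,-2.785,0],[1.09,-2.785,0],[1.09,-2.785,0],[1.09,-2.785,0],[1.09,-2.785,0],[1.09,-2.785,0],[1.09,-2.785,0],[1.09,-2.785,0],[1.09,-2.785,0],[1.09,-2.785,0],[0.9,-2.2,0],[0.5,-1.3,0],[0.2,-0.65,0],[0,0,0],[0,0,0]], gripper=[3.5,3.5,3.5,3.5,3.5,3.5,3.5,3.5,3.5,3.5,3.5,3.5,3.5,3.5,3.5,3.5,3.5,3.5,3.5,3.5])

```text
time_s: 38.3
tool_pos: [0.4997, 0.3798, 0.162]
tool_rot: [179.9, 0.0, 20.6]
force: [0.2, -0.5, -1.2]
grip_width: 0.0402
grasp_force: 29.8
```

Run:
```python
from h import *
a=eyes.read_camera('scene');b=eyes.read_camera('top')
n='oblong_stand';p=(.5002,.3813)
for c in(a,b):
    m=mask(c,n,w2px(c,[[*p,.006]])[0]); f=m is not None and fit(n,[c],[m],p); print(f, f and np.degrees(f[0][2])%180)
go(*p,.0385,110.7)
save(a,'s5',(220,40,420,220),3)
```

```text
(array([0.49978514, 0.37985885, 0.36330847]), np.float64(0.9344240837696335)) 20.816041961240074
(array([0.49625958, 0.38018278, 0.34354296]), np.float64(0.5746584644882959)) 19.683561868978515
turn world 0.1 deg -> tool z -0.001 rad; q7 -105
t 38.5 at [0.4998 0.3803 0.1625] rot [180.   -0.   20.6] -> shift cm [ 0.07 -0.08 12.4 ]
```

View pics/s5.png

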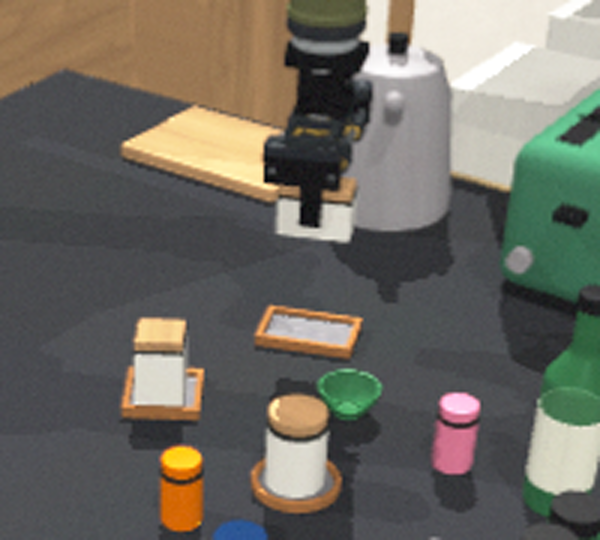

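Run:
```python
from h import *
a=eyes.read_camera('scene');print(px2w(a,[(220+395/3,40+222/3),(220+350/3,40+215/3),(220+450/3,40+205/3)],0))
a['pixels']; save(a,'x',(220,40,420,220),1)
```

```text
[[0.44188952 0.67507255 0.        ]
 [0.38652024 0.65896722 0.        ]
 [0.47475404 0.75794304 0.        ]]
```

The kettle is more than 0.2 m away from the gripper, so the way down is clear. Lowering the oblong box.

>>> drive_tool(angular=[[0,0,0],[0,0,0],[0,0,0],[0,0,0],[0,0,0],[0,0,0],[0,0,0],[0,0,0],[0,0,0],[0,0,0],[0,0,0]], delta_pos=[[0,0,1.0],[0,0,2.5],[0,0,2.5],[0,0,2.5],[0,0,2.0],[0,0,0.9],[0,0,0.4],[0,0,0.2],[0,0,0.15],[0,0,0.05],[0,0,0]], gripper=[3.5,3.5,3.5,3.5,3.5,3.5,3.5,3.5,3.5,3.5,3.5])

```text
time_s: 39.65
tool_pos: [0.4997, 0.3819, 0.041]
tool_rot: [-180.0, -0.1, 20.7]
force: [0.5, -0.4, -2.2]
grip_width: 0.0399
grasp_force: 29.8
```

>>> drive_tool(angular=[[0,0,0],[0,0,0],[0,0,0],[0,0,0]], delta_pos=[[0,0,0.1],[0,0,0.1],[0,0,0.05],[0,0,0]], gripper=[3.5,3.5,3.5,3.5])

```text
time_s: 40.05
tool_pos: [0.4995, 0.3816, 0.0383]
tool_rot: [-180.0, -0.0, 20.7]
force: [-0.7, -0.7, 2.6]
grip_width: 0.0398
grasp_force: 29.8
```

>>> drive_tool(angular=[[0,0,0],[0,0,0],[0,0,0],[0,0,0],[0,0,0],[0,0,0],[0,0,0],[0,0,0],[0,0,0],[0,0,0],[0,0,0],[0,0,0]], delta_pos=[[0,0,0],[0,0,0],[0,0,0],[0,0,0],[0,0,-1.5],[0,0,-3],[0,0,-4],[0,0,-4],[0,0,-4],[0,0,-2.5],[0,0,0],[0,0,0]], gripper=[7.5,7.5,7.5,7.5,7.5,7.5,7.5,7.5,7.5,7.5,7.5,7.5])

```text
time_s: 41.25
tool_pos: [0.4996, 0.3816, 0.2291]
tool_rot: [-180.0, -0.1, 20.7]
force: [-0.0, -0.0, -0.2]
grip_width: 0.0752
grasp_force: 0.0
```

Run:
```python
from h import *
a=eyes.read_camera('scene');b=eyes.read_camera('top')
for n,p in (('oblong_tin_mid',(.4998,.3813)),('square_tin_mid',(.445,.19)),('big_jar_mid',(.6355,.143)),('small_pot_mid',(.6313,-.1263))):
  for c in(a,b):
    m=mask(c,n,w2px(c,[[*p,.006+DIM[n][3]/2]])[0]); f=m is not None and fit(n,[c],[m],p,.006); print(n,f and (np.round(f[0][:2],4),np.degrees(f[0][2])%180,f[1]))
print(telemetry.get_obs()['time_s'],telemetry.get_obs()['force'])
save(a,'s6',(220,90,370,230),4);save(b,'t6',(100,100,320,250),3.5)
```

```text
oblong_tin_mid (array([0.5015, 0.379 ]), np.float64(26.598329260263863), np.float64(0.8654028436018958))
oblong_tin_mid (array([0.5029, 0.3789]), np.float64(25.24814792238615), np.float64(0.8031962881814667))
square_tin_mid False
square_tin_mid (array([0.4438, 0.1866]), np.float64(35.59934186788999), np.float64(0.8910536159600998))
big_jar_mid (array([0.6347, 0.143 ]), np.float64(7.9280080592772695), np.float64(0.9175084175084175))
big_jar_mid False
small_pot_mid (array([ 0.6304, -0.1286]), np.float64(7.282140746689728), np.float64(0.9041464038904531))
small_pot_mid (array([ 0.6292, -0.1307]), np.float64(14.701298881788695), np.float64(0.8911131331513497))
41.75 [-0.00981718 -0.35121346 -0.44257942]
```

View pics/s6.png

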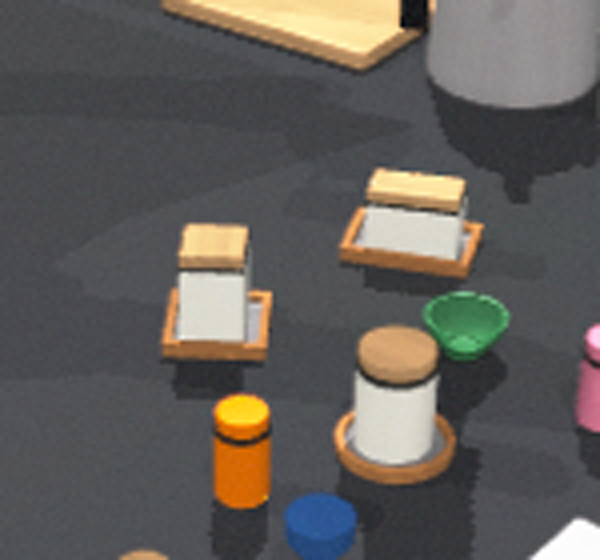

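View pics/t6.png

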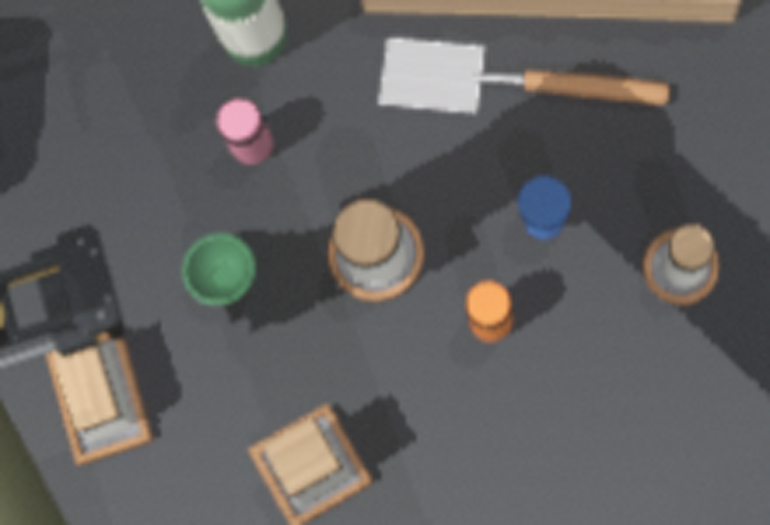

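All four containers stand upright inside their matching stands. In the top crop they are the oblong box (95,395), square tin (310,460), jar (375,240) and pot (685,255). The egg cup and bowl haven't been touched, so I'm handing in.

```bash
python3 -c "
from cell import env
print(env.sign_off())"
```

```text
the job is handed in; nothing more can be done
None
```

I handed the job in at about 42 s: the final camera views show all four containers upright in their matching stands, the small pot was moved out before the big jar went in, and the egg cup and glass bowl were left alone.

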